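Turn the vials over with the mixer's crank

ROBOT

A 7-joint arm with a two-finger parallel gripper is mounted at the origin on the work surface. World frame = base frame: x ahead of the robot, y to its left, z up, the work surface at z = 0. Lengths are in m, angles in rad, forces in N, time in s.
With the tool pointing down it reaches from about 0.425 to 0.925 m from the base axis. Payload 6.8 kg.
Tool frame: the origin (TCP) lies at the very end of the fingers, on their centre line; the grasp point (between the pads) lies 19 mm behind it (bot.grasp_offset is the distance from the TCP to the grasp point, in m); z points along the fingers, y is the direction in which the jaws open and shut (so a half turn about z gives the same grasp; the last joint's range is limited). The gripper opens to 85 mm and grips with 20 to 120 N. Pads are 22 mm wide; open, the fingers measure 114 mm over their backs; the gripper's body (76 mm by 85 mm) begins 54 mm behind the grasp point. The pads swing forward as they close: fully open they stand 13 mm farther back than shut.
Start: joints at [1.187, 0.477, 0.022, 1.555, -0.011, 1.109, -0.083], TCP at [0.184, -0.65, 0.231] pointing down, gripper open.
Joint ranges: [-2.96, 2.96], [-0.34, 2.1], [-1.41, 1.46], [0.24, 2.44], [-1.37, 4.51], [0.17, 1.92], [-2.96, 2.96]. Speed limits (rad/s): [2.39, 2.39, 3.14, 3.14, 3.14, 3.14, 3.14].

INTERFACE

Orientations are given as a unit quaternion [w, x, y, z].
In Python, from station import monitor, cams, bot, finder gives the robot as it stands.
- The arm moves only by the tool jog_arm, never from a script. Its argument "plan" is a list of rows, each an object of numbers: "x", "y", "z": the shift along the tool's x, y, z as a fraction of full scale; "wx", "wy", "wz": the turn, a rotation vector about the tool's x, y, z as a fraction of full scale. A call has 1 to 12 rows; each row is the pose to reach, as a shift and turn from the pose measured when the call began, along the tool's axes at that moment, turning the shorter way round; what a row does not reach only later rows make up. Full scale, the value 1, is 20 cm for a shift and 180 degrees for a turn. A row lasts 1/12 s, in which the tool goes at most 41.7 mm and 7.16 degrees, less where a joint would pass 70% of its speed; a pose out of reach is approached as far as the arm can. A call with a number of a shift or a turn outside -1 to 1 is refused whole. A call with a gripper value outside its range is refused whole. "hand" is the opening, from -1 (shut) to 1 (fully open), set as the call begins (left out, the last holds). The fingers move at their own pace and stop on an object; "grip_force" is the grip in N (left out, the last holds). Time passes only in rows, so rows that repeat a pose let the fingers close. It gives the time, the measured TCP pose, the force and the opening at its end, in the units of the state.
- monitor.get_obs(): the state, without advancing time (a new reading comes with each control period).
- cams.read_camera(name): name is "side" or "top" or "wrist"; returns the picture (400x640x3 uint8, red, green, blue); there is no depth.
- cams.get_calibration(name): a dict with "fx", "fy", "cx", "cy" (pixels), "distortion" ([k1, k2, p1, p2, k3] as OpenCV has them; the pictures are not rectified), "extrinsics" (4x4, takes a point from world to camera coordinates). Camera axes: x right, y down, z forward; pixel columns grow to the right and rows downward; lengths in m; the calibration is good to about 2 mm. A picture is of the moment at which its call begins: read the wrist's pose just before it. get_calibration takes no time and is no camera call; for the wrist camera it gives the pose at the moment of the call.
- bot.hand_in(): hands the job in, once; it reports no verdict.
Trained networks look in the newest picture that a camera, given by its name, has taken for a name from the list of things; names that differ only in an ending like _2 or _b are one class to them, and where a whole thing is asked for, a point or a joint stands for the part that bears it (a point fixed in the world has none). Each returns a list of dicts, best first, with "confidence" (0 to 1); they miss things now and then, are a little off and sometimes report something else, mostly with a low value. They report only what shows in the picture. A call takes as long as a camera call. They do not tell look-alikes from the thing itself.
- finder.find_in(camera, target): "bbox" ([left, top, width, height] in pixels, round what is visible of it).
- finder.place_of(camera, target): "location" ([column, row] in pixels: a listed point, or the origin of a listed thing).
The state is a dict: "t": time; "q": joint angles; "joint_vel": joint speeds; "joint_torque": joint torques, N m; "eef_pos": TCP position; "tool_rot": TCP orientation; "contact_force": force on the tool from outside, world axes, zero at the start; "torque": the same for the moment, N m; "gripper_width": opening from 0.0 (shut) to 1.0 (fully open).
Only numpy, scipy, OpenCV 4.12 (cv2) and the standard library are available. Lean on these libraries where they do the work, as an engineer would, in place of code of your own. Each camera call takes 0.05 s, during which the arm holds its last target. There are 200 camera calls.

TASK

The vaccine vials in the hand-wound mixer need turning over before use. Take the loose crank with the square head and square socket by its upright black knob, push it fully down onto the mixer's upright square shaft, and wind it clockwise, as seen from above, two full turns. Then let go and leave the crank sitting fully down on the shaft.

Things in the scene. Friction and masses are not known exactly. Their poses are not given: they have to be found in the camera images.
- crank: Loose aluminium crank, 160 g, flat on the table, knob up. Head 46 x 46 mm, 20 mm thick, with a 24 mm square hole right through; a flat arm (22 mm wide, 14 mm thick, same underside) runs to the knob. Origin: hole centre, on the underside; x along the arm to the knob, z up. A bystander crank of the same length and material has a round head with a 12 mm round hole and does not fit.
- knob_mid (a point): Grip point on the axis of the crank's upright round black knob (24 mm across, 17 to 72 mm above the crank's underside): 70 mm from the hole centre, 50 mm above the underside. The knob spins endlessly on its pin with 0.03 N m friction: held by it and carried calmly the crank keeps its direction; led round in a circle, the crank swings about it, so the gripper need not turn.
- shaft_seat (a point): On the upright steel shaft's axis, where the crank's underside rests: top of a 38 mm round collar, 110 mm over the table, 6 mm over the fixed white gearbox. Above it 14 mm of 20 x 20 mm square, then a 12 mm taper to an 8 mm square tip. z up; x, y square to the flats, turning with the shaft. The crank fits four ways with 2 mm and 13 deg play each way. Vial wheel 155 mm behind, top at 138 mm.
- drive (a joint): Turning angle of the shaft in rad: 0 at the start, growing as it is wound clockwise seen from above, 6.28 per full turn, no end stops. It turns easily (0.08 N m of friction), stays where it is left, and turns the vial wheel as fast as itself. Because of the play it may lag the crank by up to about 26 degrees.
Not all that is in view belongs to the job. What is shaped like the crank but green or red is not meant.

How it is judged:
On the way, in this order (a step that is already met when the one before it is completed fails the run):
1. the crank sits fully down on the square shaft, before winding (horizontal distance between crank and shaft_seat below 0.008 m and z of crank in the frame of shaft_seat between -0.006 and 0.006 m and angle between crank's own z axis and vertical below 0.15 rad and value of joint drive between -1 and 1 rad), for 0.2 s.
2. the shaft has been wound about one turn clockwise with the crank seated on it (horizontal distance between crank and shaft_seat below 0.008 m and z of crank in the frame of shaft_seat between -0.006 and 0.006 m and angle between crank's own z axis and vertical below 0.15 rad and value of joint drive above 5.7 rad).
At the end, for the whole second after the job is handed in: The crank sits on the shaft: hole centre within 8 mm of the axis, underside within 6 mm of the collar top, tilted under 8.5 degrees. The shaft is wound two full turns clockwise (12.57 rad), at most 0.7 rad short or 1.1 rad over; both at rest (horizontal distance between crank and shaft_seat below 0.008 m and z of crank in the frame of shaft_seat between -0.006 and 0.006 m and angle between crank's own z axis and vertical below 0.15 rad and value of joint drive between 11.85 and 13.7 rad and velocity of joint drive between -0.1 and 0.1 rad/s and linear speed of crank below 0.02 m/s); the robot touches nothing.
It also fails if it takes over 70 s, if anything falls off the work surface, if the arm or the gripper's body presses on something with over 40 N, if the wrist force passes 120 N, or if a joint passes its speed limit or range.

## Working session

There is one attempt and no reset: what is moved stays moved. The work goes in short steps, Python scripts to look and compute and a tool call to move; the robot and the scene stay as the last step left them, time stands still between calls to the robot, and variables do not carry over. Pictures are saved under pics/ and viewed, about 8 in all and at most 12, crops included, and the job is handed in when it is done.

Besides the shell and the picture viewer there is one more tool, called after ">>>" in YAML: its name, and indented under it one key for each argument. jog_arm: Moves the arm, as the interface text tells. Shift numbers are shares of 20 cm and turn numbers shares of 180 degrees, none past 1 either way. Its arguments: {"type":"object","properties":{"plan":{"type":"array","items":{"type":"object","properties":{"x":{"type":"number","minimum":-1,"maximum":1},"y":{"type":"number","minimum":-1,"maximum":1},"z":{"type":"number","minimum":-1,"maximum":1},"wx":{"type":"number","minimum":-1,"maximum":1},"wy":{"type":"number","minimum":-1,"maximum":1},"wz":{"type":"number","minimum":-1,"maximum":1}}}},"hand":{"type":"number"},"grip_force":{"type":"number"}},"required":["plan"]}

```bash
ls; mkdir -p pics; cat > h.py <<'E'
import numpy as np, cv2
from station import monitor, cams, bot, finder
def ray(cam,uv):
    c=cams.get_calibration(cam);K=np.array([[c['fx'],0,c['cx']],[0,c['fy'],c['cy']],[0,0,1]])
    n=cv2.undistortPoints(np.array([[uv]],float),K,np.array(c['distortion'],float))[0,0]
    E=np.array(c['extrinsics']);R=E[:3,:3];o=-R.T@E[:3,3]
    return o,R.T@np.array([n[0],n[1],1])
def atz(cam,uv,z):
    o,d=ray(cam,uv);return o+d*(z-o[2])/d[2]
def proj(cam,p):
    c=cams.get_calibration(cam);K=np.array([[c['fx'],0,c['cx']],[0,c['fy'],c['cy']],[0,0,1]])
    E=np.array(c['extrinsics']);r=cv2.Rodrigues(E[:3,:3])[0]
    return cv2.projectPoints(np.array([p],float),r,E[:3,3],K,np.array(c['distortion'],float))[0][0,0]
def snap(cam,name):
    im=cams.read_camera(cam);cv2.imwrite('pics/'+name,im[:,:,::-1]);return im
E
python3 - <<'E'
from h import *
s=monitor.get_obs();print(s['t'],s['eef_pos'],s['tool_rot'])
a=snap('top','top.png');b=snap('side','side.png')
for c in('top','side'):
    for t,z in(('crank',0),('knob_mid',.05),('shaft_seat',.11)):
        for r in finder.place_of(c,t): print(c,t,np.round(r['location']),round(r['confidence'],2),np.round(atz(c,r['location'],z),3))
cv2.imwrite('pics/both.png',np.vstack([a,b])[:,:,::-1])
E
```

```text
pics
0.0 [ 0.18363988 -0.64891266  0.23030084] [-9.06063155e-04  9.90502225e-01  1.37493569e-01 -1.98866494e-04]
top crank [381. 212.] 0.95 [ 0.47  -0.201  0.   ]
top crank [332. 191.] 0.82 [ 0.517 -0.085  0.   ]
top crank [426. 229.] 0.76 [ 0.432 -0.306  0.   ]
top knob_mid [462. 210.] 0.89 [ 0.474 -0.372  0.05 ]
top knob_mid [383. 243.] 0.82 [ 0.397 -0.197  0.05 ]
top knob_mid [337. 216.] 0.65 [ 0.453 -0.096  0.05 ]
top shaft_seat [221. 180.] 0.71 [0.517 0.146 0.11 ]
side crank [334. 239.] 0.75 [ 0.534 -0.065  0.   ]
side crank [289. 315.] 0.65 [ 0.434 -0.3    0.   ]
side crank [310. 277.] 0.57 [ 0.473 -0.197  0.   ]
side knob_mid [311. 321.] 0.96 [ 0.473 -0.36   0.05 ]
side knob_mid [272. 261.] 0.9 [ 0.399 -0.203  0.05 ]
side knob_mid [298. 228.] 0.68 [ 0.449 -0.09   0.05 ]
side shaft_seat [327. 160.] 0.53 [0.527 0.155 0.11 ]
```

View pics/top.png

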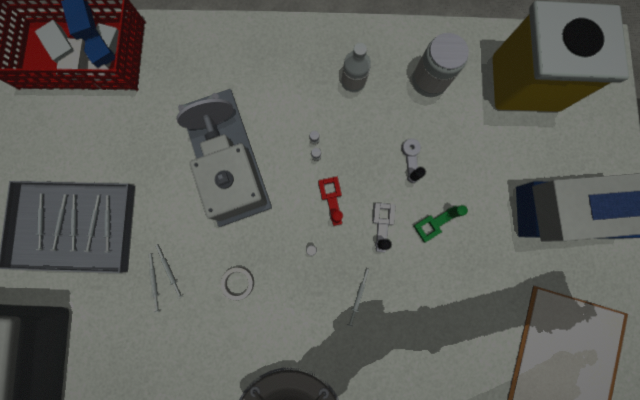

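View pics/side.png

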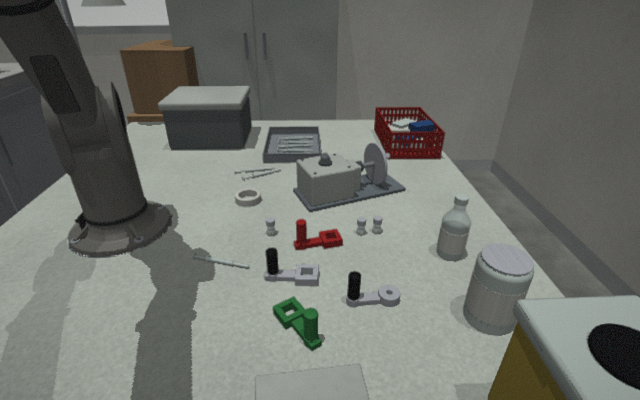

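The side view shows three cranks lying roughly in a row, plus a round-headed one. There are four candidates in the top view:
- red (330,190)
- green (428,228)
- grey with a round head (410,148)
- grey with a square head (383,213), knob (384,244)

The last one fits: it is aluminium, has a square head and square hole, and a black knob. The crop should confirm it.

```bash
cat >> h.py <<'E'
from scipy.spatial.transform import Rotation as Ro
def rot(q): return Ro.from_quat([q[1],q[2],q[3],q[0]])
def row(p,yaw):
    """fractions to reach TCP p, tool down, tool x at world angle yaw (deg)"""
    s=monitor.get_obs();R=rot(s['tool_rot'])
    a=np.radians(yaw);T=Ro.from_matrix(np.array([[np.cos(a),np.sin(a),0],[np.sin(a),-np.cos(a),0],[0,0,-1]]))
    d=R.inv().apply(np.array(p)-s['eef_pos'])/.2; w=(R.inv()*T).as_rotvec()/np.pi
    return np.round(d,3),np.round(w,3)
E
python3 - <<'E'
from h import *
a=cv2.imread('pics/top.png')
x=cv2.resize(a[120:270,300:480],None,fx=4,fy=4,interpolation=cv2.INTER_CUBIC)[:, :]
y=cv2.resize(a[80:230,170:280],None,fx=4,fy=4,interpolation=cv2.INTER_CUBIC)
o=np.hstack([x[:, 0:720],y]);cv2.imwrite('pics/crop.png',cv2.resize(o,None,fx=.68,fy=.68,interpolation=cv2.INTER_AREA))
s=monitor.get_obs();p=s['eef_pos'];print(np.round(rot(s['tool_rot']).as_matrix(),3))
print(row([p[0],p[1],.33],90),row([.40,-.2,.33],90),row([.4,-.2,.22],90),row([.4,-.2,.33],-90),row([.4,-.2,.33],0))
c=cams.get_calibration('wrist');E=np.array(c['extrinsics']);R=rot(s['tool_rot']).as_matrix()
print('cam in tool',R.T@(-E[:3,:3].T@E[:3,3]-p), E[:3,:3]@R)
E
```

```text
[[ 0.962  0.272 -0.   ]
 [ 0.272 -0.962  0.   ]
 [-0.    -0.    -1.   ]]
(array([-0.   , -0.   , -0.494]), array([-0.   , -0.   , -0.412])) (array([ 1.652, -1.868, -0.494]), array([-0.   , -0.   , -0.412])) (array([ 1.652, -1.868,  0.056]), array([-0.   , -0.   , -0.412])) (array([ 1.652, -1.868, -0.494]), array([-0.   ,  0.   ,  0.588])) (array([ 1.652, -1.868, -0.494]), array([-0.   ,  0.   ,  0.088]))
cam in tool [ 0.0779284  -0.00072219 -0.14169926] [[-9.43893658e-04  9.99999163e-01 -8.85006529e-04]
 [-9.52617103e-01 -1.16836251e-03 -3.04169838e-01]
 [-3.04170617e-01  5.55968375e-04  9.52617408e-01]]
```

View pics/crop.png

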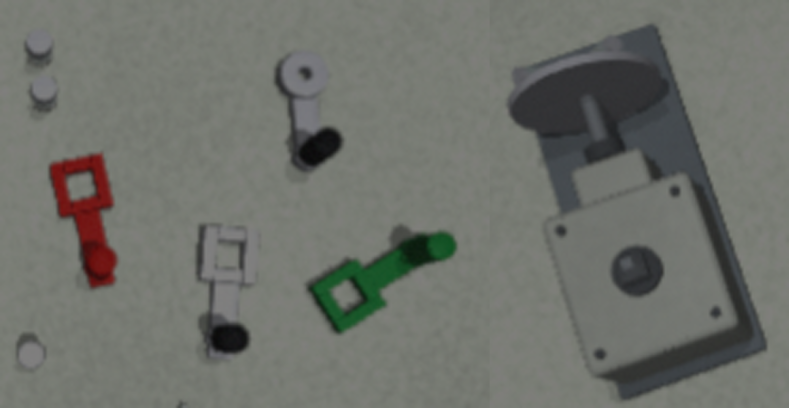

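The crop confirms it: a grey square head with a square hole at crop (230,253) and a black knob at (230,338). The shaft's square tip on the gearbox is at (637,270), turned about 15–20°. I'll move above the crank.

>>> jog_arm:
  plan:
    - {"z": -0.2}
    - {"z": -0.4, "wz": -0.03}
    - {"z": -0.494, "wz": -0.07, "x": 0.1, "y": -0.11}
    - {"z": -0.494, "wz": -0.11, "x": 0.2, "y": -0.22}
    - {"z": -0.494, "wz": -0.15, "x": 0.33, "y": -0.37}
    - {"z": -0.494, "wz": -0.19, "x": 0.45, "y": -0.51}
    - {"z": -0.494, "wz": -0.23, "x": 0.55, "y": -0.62}
    - {"z": -0.494, "wz": -0.27, "x": 0.65, "y": -0.73}
    - {"z": -0.494, "wz": -0.31, "x": 0.75, "y": -0.84}
    - {"z": -0.494, "wz": -0.35, "x": 0.83, "y": -0.93}
    - {"z": -0.494, "wz": -0.38, "x": 0.83, "y": -0.93}
    - {"z": -0.494, "wz": -0.412, "x": 0.83, "y": -0.93}
  hand: 1
  grip_force: 100

```text
invalid input at $.plan[0]: expected keys x, y, z, wx, wy, wz
```

```bash
python3 -c "
from h import *
s=monitor.get_obs();print(s['t'],s['eef_pos'],s['q']);print(row([.4,-.2,.25],90))"
```

```text
0.4 [ 0.18377644 -0.64943902  0.23116782] [ 1.18692925  0.47712108  0.02240375  1.55553926 -0.0115111   1.10928306
 -0.08310015]
(array([ 1.652, -1.868, -0.094]), array([-0.   , -0.   , -0.412]))
```

>>> jog_arm:
  plan:
    - {"x": 0, "y": 0, "z": -0.2, "wx": 0, "wy": 0, "wz": 0}
    - {"x": 0, "y": 0, "z": -0.4, "wx": 0, "wy": 0, "wz": -0.03}
    - {"x": 0.1, "y": -0.11, "z": -0.494, "wx": 0, "wy": 0, "wz": -0.07}
    - {"x": 0.2, "y": -0.22, "z": -0.494, "wx": 0, "wy": 0, "wz": -0.11}
    - {"x": 0.33, "y": -0.37, "z": -0.494, "wx": 0, "wy": 0, "wz": -0.15}
    - {"x": 0.45, "y": -0.51, "z": -0.494, "wx": 0, "wy": 0, "wz": -0.19}
    - {"x": 0.55, "y": -0.62, "z": -0.494, "wx": 0, "wy": 0, "wz": -0.23}
    - {"x": 0.65, "y": -0.73, "z": -0.494, "wx": 0, "wy": 0, "wz": -0.27}
    - {"x": 0.75, "y": -0.84, "z": -0.494, "wx": 0, "wy": 0, "wz": -0.31}
    - {"x": 0.83, "y": -0.93, "z": -0.494, "wx": 0, "wy": 0, "wz": -0.35}
    - {"x": 0.83, "y": -0.93, "z": -0.494, "wx": 0, "wy": 0, "wz": -0.38}
    - {"x": 0.83, "y": -0.93, "z": -0.494, "wx": 0, "wy": 0, "wz": -0.412}
  hand: 1
  grip_force: 100

```text
t: 1.4
eef_pos: [0.294, -0.4237, 0.3305]
tool_rot: [0.0, 0.704, 0.71, -0.0]
contact_force: [0.0, -0.6, -0.0]
gripper_width: 0.999
```

```bash
python3 -c "
from h import *
s=monitor.get_obs();print(s['t'],s['eef_pos'],s['q']);print(row([.4,-.2,.25],90))"
```

```text
1.4 [ 0.29400958 -0.4236725   0.33049911] [ 1.0903294   0.14469152 -0.27629956  1.78730326  0.04197786  1.21473316
  0.8099629 ]
(array([1.114, 0.539, 0.402]), array([0.   , 0.   , 0.002]))
```

>>> jog_arm:
  plan:
    - {"x": 0.15, "y": 0.08, "z": 0, "wx": 0, "wy": 0, "wz": 0}
    - {"x": 0.33, "y": 0.17, "z": 0.05, "wx": 0, "wy": 0, "wz": 0}
    - {"x": 0.5, "y": 0.25, "z": 0.15, "wx": 0, "wy": 0, "wz": 0}
    - {"x": 0.67, "y": 0.34, "z": 0.25, "wx": 0, "wy": 0, "wz": 0}
    - {"x": 0.84, "y": 0.43, "z": 0.35, "wx": 0, "wy": 0, "wz": 0}
    - {"x": 0.95, "y": 0.5, "z": 0.4, "wx": 0, "wy": 0, "wz": 0}
    - {"x": 1.0, "y": 0.53, "z": 0.4, "wx": 0, "wy": 0, "wz": 0}
    - {"x": 1.0, "y": 0.53, "z": 0.4, "wx": 0, "wy": 0, "wz": 0}
    - {"x": 1.0, "y": 0.53, "z": 0.4, "wx": 0, "wy": 0, "wz": 0}

```text
t: 2.15
eef_pos: [0.3987, -0.2229, 0.2507]
tool_rot: [0.001, 0.704, 0.71, -0.0]
contact_force: [-0.6, -0.5, -0.4]
gripper_width: 1.002
```

```bash
python3 - <<'E'
from h import *
s=monitor.get_obs();print(s['t'],s['eef_pos'],s['q'])
im=snap('wrist','w1.png')
for t,z in(('crank',0),('knob_mid',.05)):
    for r in finder.place_of('wrist',t): print(t,np.round(r['location']),round(r['confidence'],2),np.round(atz('wrist',r['location'],z),4))
E
```

```text
2.15 [ 0.39865687 -0.22288581  0.25067841] [ 0.81566867  0.12527078 -0.47586794  2.00574326  0.06780195  1.02456777
  0.31703131]
crank [342. 228.] 0.91 [ 0.4316 -0.3034  0.    ]
crank [372. 150.] 0.67 [ 0.4634 -0.2052  0.    ]
crank [439.  31.] 0.63 [ 0.5258 -0.082   0.    ]
knob_mid [379.  38.] 0.98 [ 0.456  -0.0961  0.05  ]
knob_mid [376. 297.] 0.63 [ 0.4696 -0.3688  0.05  ]
```

View pics/w1.png

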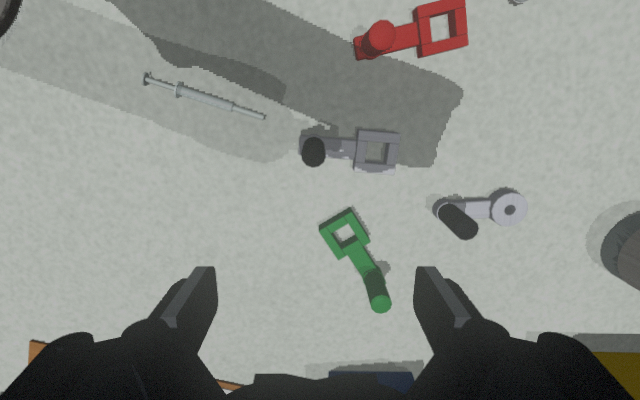

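The wrist view shows the crank in the arm's shadow: hole around (375,150), knob top around (313,151). Red is above it and green below.

```bash
python3 - <<'E'
from h import *
im=cv2.imread('pics/w1.png')
g=cv2.cvtColor(im,cv2.COLOR_BGR2GRAY)[110:185,280:345]
m=(g<60).astype(np.uint8);n,l,st,ce=cv2.connectedComponentsWithStats(m);i=1+np.argmax(st[1:,4]);print(st[i],ce[i]+[280,110])
c=ce[i]+[280,110]
k=atz('wrist',(313,152),.070);h=atz('wrist',(376,150),.015);print(k,h,k-h)
print(atz('wrist',c,.06),atz('top',(384.5,244),.065),atz('top',(383,213.5),.012))
E
```

```text
[ 24  27  21  23 233] [314.64806867 146.35622318]
[ 0.39578095 -0.19719819  0.07      ] [ 0.46555556 -0.20347824  0.015     ] [-0.06977461  0.00628005  0.055     ]
[ 0.39732557 -0.19327147  0.06      ] [ 0.39519774 -0.19716011  0.065     ] [ 0.46522454 -0.20324632  0.012     ]
```

>>> jog_arm:
  plan:
    - {"x": 0.13, "y": -0.016, "z": 0.15, "wx": 0, "wy": 0, "wz": 0.028}
    - {"x": 0.13, "y": -0.016, "z": 0.3, "wx": 0, "wy": 0, "wz": 0.028}
    - {"x": 0.13, "y": -0.016, "z": 0.45, "wx": 0, "wy": 0, "wz": 0.028}
    - {"x": 0.13, "y": -0.016, "z": 0.6, "wx": 0, "wy": 0, "wz": 0.028}
    - {"x": 0.13, "y": -0.016, "z": 0.7, "wx": 0, "wy": 0, "wz": 0.028}
    - {"x": 0.13, "y": -0.016, "z": 0.75, "wx": 0, "wy": 0, "wz": 0.028}
    - {"x": 0.13, "y": -0.016, "z": 0.75, "wx": 0, "wy": 0, "wz": 0.028}

```text
t: 2.88
eef_pos: [0.3933, -0.1991, 0.0992]
tool_rot: [-0.001, 0.736, 0.677, -0.001]
contact_force: [-0.6, 0.5, -0.0]
gripper_width: 1.003
```

```bash
python3 -c "
from h import *
s=monitor.get_obs();print(s['t'],s['eef_pos'],s['q']);print(row([.3955,-.197,.031],85))"
```

```text
2.8833 [ 0.39326712 -0.19913704  0.09923973] [ 0.71686318  0.3254452  -0.45026264  2.1871642   0.22559044  0.67439445
  0.02519231]
(array([0.012, 0.011, 0.341]), array([-0.001,  0.   ,  0.001]))
```

>>> jog_arm:
  plan:
    - {"x": 0.012, "y": 0.011, "z": 0.1, "wx": 0, "wy": 0, "wz": 0}
    - {"x": 0.012, "y": 0.011, "z": 0.2, "wx": 0, "wy": 0, "wz": 0}
    - {"x": 0.012, "y": 0.011, "z": 0.3, "wx": 0, "wy": 0, "wz": 0}
    - {"x": 0.012, "y": 0.011, "z": 0.341, "wx": 0, "wy": 0, "wz": 0}
    - {"x": 0.012, "y": 0.011, "z": 0.341, "wx": 0, "wy": 0, "wz": 0}
    - {"x": 0.012, "y": 0.011, "z": 0.341, "wx": 0, "wy": 0, "wz": 0}

```text
t: 3.38
eef_pos: [0.3962, -0.1975, 0.032]
tool_rot: [-0.0, 0.737, 0.676, -0.001]
contact_force: [-0.4, -0.4, -0.1]
gripper_width: 1.003
```

>>> jog_arm:
  plan:
    - {"x": 0, "y": 0, "z": 0, "wx": 0, "wy": 0, "wz": 0}
    - {"x": 0, "y": 0, "z": 0, "wx": 0, "wy": 0, "wz": 0}
    - {"x": 0, "y": 0, "z": 0, "wx": 0, "wy": 0, "wz": 0}
    - {"x": 0, "y": 0, "z": 0, "wx": 0, "wy": 0, "wz": 0}
    - {"x": 0, "y": 0, "z": 0, "wx": 0, "wy": 0, "wz": 0}
    - {"x": 0, "y": 0, "z": 0, "wx": 0, "wy": 0, "wz": 0}
    - {"x": 0, "y": 0, "z": 0, "wx": 0, "wy": 0, "wz": 0}
    - {"x": 0, "y": 0, "z": 0, "wx": 0, "wy": 0, "wz": 0}
  hand: -1
  grip_force: 100

```text
t: 4.05
eef_pos: [0.3967, -0.1976, 0.0326]
tool_rot: [0.0, 0.737, 0.676, -0.001]
contact_force: [-0.1, 0.3, 7.5]
gripper_width: 0.258
```

```bash
python3 -c "
from h import *
s=monitor.get_obs();print(s['t'],s['eef_pos'],s['q'],s['contact_force'],s['gripper_width']*85)"
```

```text
4.05 [ 0.39666965 -0.1976437   0.03257251] [ 0.64487892  0.45179456 -0.384008    2.2219113   0.33687361  0.52194267
 -0.08359624] [-0.14992914  0.25041076  7.46670126] 21.891805736743997
```

>>> jog_arm:
  plan:
    - {"x": 0, "y": 0, "z": -0.04, "wx": 0, "wy": 0, "wz": 0}
    - {"x": 0, "y": 0, "z": -0.12, "wx": 0, "wy": 0, "wz": 0}
    - {"x": 0, "y": 0, "z": -0.22, "wx": 0, "wy": 0, "wz": 0}
    - {"x": 0, "y": 0, "z": -0.34, "wx": 0, "wy": 0, "wz": 0}
    - {"x": 0, "y": 0, "z": -0.46, "wx": 0, "wy": 0, "wz": 0}
    - {"x": 0.03, "y": 0, "z": -0.58, "wx": 0, "wy": 0, "wz": 0}
    - {"x": 0.08, "y": 0, "z": -0.7, "wx": 0, "wy": 0, "wz": 0}
    - {"x": 0.14, "y": 0.02, "z": -0.82, "wx": 0, "wy": 0, "wz": 0}
    - {"x": 0.22, "y": 0.04, "z": -0.92, "wx": 0, "wy": 0, "wz": 0}
    - {"x": 0.31, "y": 0.06, "z": -0.98, "wx": 0, "wy": 0, "wz": 0}
    - {"x": 0.41, "y": 0.08, "z": -1.0, "wx": 0, "wy": 0, "wz": 0}
    - {"x": 0.51, "y": 0.1, "z": -1.0, "wx": 0, "wy": 0, "wz": 0}

```text
t: 5.05
eef_pos: [0.4258, -0.0967, 0.2342]
tool_rot: [0.001, 0.737, 0.676, -0.0]
contact_force: [0.6, -0.4, -1.6]
gripper_width: 0.253
```

>>> jog_arm:
  plan:
    - {"x": 0.1, "y": 0.02, "z": 0, "wx": 0, "wy": 0, "wz": 0}
    - {"x": 0.21, "y": 0.04, "z": -0.02, "wx": 0, "wy": 0, "wz": 0}
    - {"x": 0.33, "y": 0.06, "z": -0.04, "wx": 0, "wy": 0, "wz": 0}
    - {"x": 0.45, "y": 0.08, "z": -0.06, "wx": 0, "wy": 0, "wz": 0}
    - {"x": 0.56, "y": 0.1, "z": -0.08, "wx": 0, "wy": 0, "wz": 0}
    - {"x": 0.66, "y": 0.11, "z": -0.1, "wx": 0, "wy": 0, "wz": 0}
    - {"x": 0.74, "y": 0.11, "z": -0.1, "wx": 0, "wy": 0, "wz": 0}
    - {"x": 0.79, "y": 0.11, "z": -0.1, "wx": 0, "wy": 0, "wz": 0}
    - {"x": 0.8, "y": 0.11, "z": -0.1, "wx": 0, "wy": 0, "wz": 0}
    - {"x": 0.8, "y": 0.11, "z": -0.1, "wx": 0, "wy": 0, "wz": 0}

```text
t: 5.88
eef_pos: [0.4609, 0.0609, 0.2538]
tool_rot: [0.001, 0.736, 0.677, -0.001]
contact_force: [1.0, -0.4, -0.9]
gripper_width: 0.255
```

```bash
python3 - <<'E'
from h import *
s=monitor.get_obs();print(s['t'],s['eef_pos'],s['q'],s['contact_force'],s['gripper_width'])
im=snap('wrist','w2.png')
for t,z in(('crank',.2),('knob_mid',.25),('shaft_seat',.11)):
    for r in finder.place_of('wrist',t): print(t,np.round(r['location']),round(r['confidence'],2),np.round(atz('wrist',r['location'],z),4))
E
```

```text
5.8833 [0.46090463 0.0609342  0.25375422] [ 0.38620006  0.16717901 -0.71541989  1.97329905  0.12948125  1.0454241
 -0.47172911] [ 0.95417131 -0.40019864 -0.88843721] 0.25462888804554284
crank [440. 241.] 0.95 [0.5383 0.0443 0.2   ]
crank [374. 267.] 0.51 [0.4961 0.0298 0.2   ]
knob_mid [315. 293.] 0.64 [0.4595 0.0458 0.25  ]
shaft_seat [380.  86.] 0.66 [0.5199 0.1397 0.11  ]
```

View pics/w2.png

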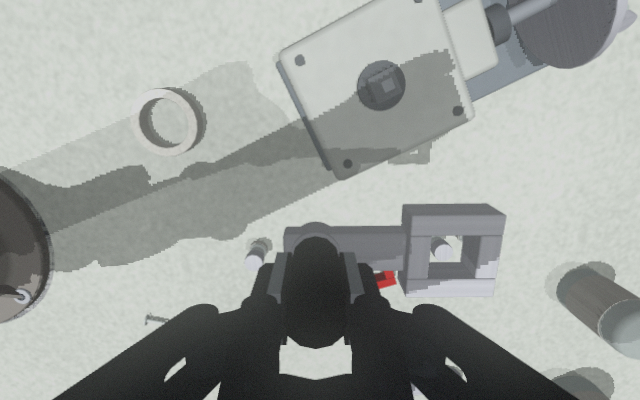

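```bash
python3 - <<'E'
from h import *
im=cv2.imread('pics/w2.png')
a=cv2.resize(im[50:120,340:420],None,fx=5,fy=5,interpolation=cv2.INTER_CUBIC)
p=monitor.get_obs()['eef_pos'];zu=p[2]-.0326
v=im.copy()
for yaw,col in((-5,(0,255,0)),):
  r=np.radians(yaw);ux=np.array([np.cos(r),np.sin(r),0]);uy=np.array([-np.sin(r),np.cos(r),0])
  c=np.array([p[0],p[1],zu])+.07*ux;print(c)
  for z in(0,.02):
    for h in(.012,.023):
      q=np.array([proj('wrist',c+h*(i*ux+j*uy)+[0,0,z]) for i,j in((1,1),(1,-1),(-1,-1),(-1,1))]).astype(np.int32)
      cv2.polylines(v,[q],True,col if z else (0,0,255),1)
b=cv2.resize(v[190:310,260:520],None,fx=2,fy=2)
b2=cv2.resize(im[190:310,260:520],None,fx=2,fy=2)
o=np.zeros((590,800,3),np.uint8);o[:350,:400]=a;o[350:590,:520]=b
o[0:240,400:800]=b2[:,120:520];cv2.imwrite('pics/c2.png',o)
E
```

```text
[0.53095848 0.05345464 0.22109459]
```

View pics/c2.png

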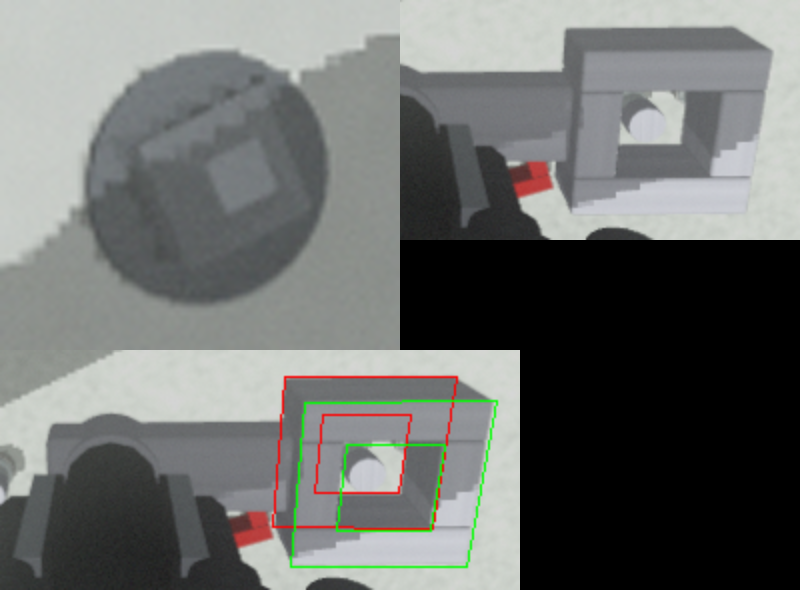

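```bash
python3 - <<'E'
from h import *
f=lambda x,y,z:atz('wrist',(340+x/5-.4,50+y/5-.4),z)
print(f(243,177,.136),f(208,177,.110))
for a,b,z in(((207,172),(262,140),.136),((232,213),(277,185),.136),((180,268),(312,210),.118),((140,148),(265,80),.118),((140,148),(180,268),.118)):
    d=f(*b,z)-f(*a,z);print(np.degrees(np.arctan2(d[1],d[0])),np.hypot(*d[:2]))
o=atz('top',(222.2,176.3),.136);print(o, atz('side',(325,153.5),.136))
E
```

```text
[0.52105991 0.13994629 0.136     ] [0.52087646 0.14063541 0.11      ]
24.34252990475277 0.008715655440523941
26.36276927923502 0.007296241390896331
18.127068609655222 0.021688245653378426
22.39564403339377 0.020772310800471188
-72.99271745482957 0.018975296887847114
[0.51948585 0.13624318 0.136     ] [0.52098798 0.13867373 0.136     ]
```

>>> jog_arm:
  plan:
    - {"x": 0.02, "y": 0, "z": 0, "wx": 0, "wy": 0, "wz": -0.008}
    - {"x": 0.06, "y": -0.01, "z": 0.02, "wx": 0, "wy": 0, "wz": -0.022}
    - {"x": 0.11, "y": -0.02, "z": 0.05, "wx": 0, "wy": 0, "wz": -0.04}
    - {"x": 0.16, "y": -0.03, "z": 0.09, "wx": 0, "wy": 0, "wz": -0.06}
    - {"x": 0.21, "y": -0.04, "z": 0.14, "wx": 0, "wy": 0, "wz": -0.08}
    - {"x": 0.25, "y": -0.05, "z": 0.19, "wx": 0, "wy": 0, "wz": -0.1}
    - {"x": 0.27, "y": -0.053, "z": 0.24, "wx": 0, "wy": 0, "wz": -0.118}
    - {"x": 0.273, "y": -0.053, "z": 0.29, "wx": 0, "wy": 0, "wz": -0.132}
    - {"x": 0.273, "y": -0.053, "z": 0.33, "wx": 0, "wy": 0, "wz": -0.139}
    - {"x": 0.273, "y": -0.053, "z": 0.35, "wx": 0, "wy": 0, "wz": -0.139}
    - {"x": 0.273, "y": -0.053, "z": 0.35, "wx": 0, "wy": 0, "wz": -0.139}
    - {"x": 0.273, "y": -0.053, "z": 0.35, "wx": 0, "wy": 0, "wz": -0.139}

```text
t: 7.08
eef_pos: [0.4554, 0.1148, 0.1834]
tool_rot: [0.001, 0.573, 0.819, -0.001]
contact_force: [0.0, -0.1, -1.9]
gripper_width: 0.254
```

```bash
python3 - <<'E'
from h import *
s=monitor.get_obs();print(s['t'],s['eef_pos'],s['q'],s['contact_force'])
im=snap('wrist','w3.png')[:,:,::-1]
t=snap('top','t3.png')[:,:,::-1]
p=s['eef_pos'];v=im.copy();r=np.radians(20);ux=np.array([np.cos(r),np.sin(r),0]);uy=np.array([-np.sin(r),np.cos(r),0])
def sq(c,h,z,col,n='wrist',v=v):
    q=np.array([proj(n,c+h*(i*ux+j*uy)+[0,0,z]) for i,j in((1,1),(1,-1),(-1,-1),(-1,1))])
    cv2.polylines(v,[np.round(q*8).astype(np.int32)],True,col,1,cv2.LINE_AA,3)
c=np.array([p[0],p[1],p[2]-.0326])+.07*ux;print(c)
sh=np.array([.521,.1402,.11])
sq(c,.012,.02,(0,255,0));sq(c,.023,.02,(0,255,0));sq(sh,.004,.026,(0,0,255))
q=proj('wrist',c);x0,y0=int(q[0])-90,int(q[1])-75;x0=min(max(x0,0),460);y0=max(y0,0)
a=cv2.resize(v[y0:y0+150,x0:x0+180],None,fx=3,fy=3,interpolation=cv2.INTER_CUBIC)
cv2.imwrite('pics/c3.png',a);print(x0,y0)
print(row([*(sh-.07*ux)[:2],.1426],110))
E
```

```text
7.0833 [0.45540403 0.11481876 0.18340979] [ 0.30255906  0.28951379 -0.78831129  2.03983809  0.26206989  0.91241616
 -0.27803089] [ 0.0124853  -0.09672388 -1.87232846]
[0.52118252 0.13876017 0.15080979]
349 166
(array([ 0.008, -0.001,  0.207]), array([ 0.   ,  0.001, -0.   ]))
```

View pics/c3.png

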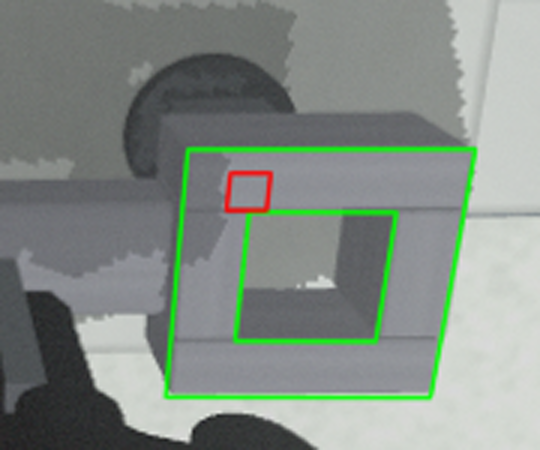

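The held crank matches its predicted pose, so the hole is over the shaft with about 1.5 mm to correct. I'll lower it.

>>> jog_arm:
  plan:
    - {"x": 0.008, "y": -0.001, "z": 0.03, "wx": 0, "wy": 0, "wz": 0}
    - {"x": 0.008, "y": -0.001, "z": 0.06, "wx": 0, "wy": 0, "wz": 0}
    - {"x": 0.008, "y": -0.001, "z": 0.09, "wx": 0, "wy": 0, "wz": 0}
    - {"x": 0.008, "y": -0.001, "z": 0.11, "wx": 0, "wy": 0, "wz": 0}
    - {"x": 0.008, "y": -0.001, "z": 0.13, "wx": 0, "wy": 0, "wz": 0}
    - {"x": 0.008, "y": -0.001, "z": 0.14, "wx": 0, "wy": 0, "wz": 0}
    - {"x": 0.008, "y": -0.001, "z": 0.14, "wx": 0, "wy": 0, "wz": 0}

```text
t: 7.77
eef_pos: [0.4548, 0.1161, 0.1554]
tool_rot: [0.001, 0.574, 0.819, -0.001]
contact_force: [-0.7, -0.0, -1.7]
gripper_width: 0.257
```

>>> jog_arm:
  plan:
    - {"x": 0, "y": 0, "z": 0.015, "wx": 0, "wy": 0, "wz": 0}
    - {"x": 0, "y": 0, "z": 0.03, "wx": 0, "wy": 0, "wz": 0}
    - {"x": 0, "y": 0, "z": 0.045, "wx": 0, "wy": 0, "wz": 0}
    - {"x": 0, "y": 0, "z": 0.055, "wx": 0, "wy": 0, "wz": 0}
    - {"x": 0, "y": 0, "z": 0.062, "wx": 0, "wy": 0, "wz": 0}
    - {"x": 0, "y": 0, "z": 0.066, "wx": 0, "wy": 0, "wz": 0}
    - {"x": 0, "y": 0, "z": 0.066, "wx": 0, "wy": 0, "wz": 0}

```text
t: 8.35
eef_pos: [0.4546, 0.116, 0.1423]
tool_rot: [0.001, 0.574, 0.819, -0.001]
contact_force: [-2.5, -1.0, 3.9]
gripper_width: 0.255
```

```bash
cat > wind.py <<'E'
import sys,json
from h import *
C=np.array([.521,.1402]);z=float(sys.argv[2]) if len(sys.argv)>2 else .1423
s=monitor.get_obs();p=s['eef_pos'];R=rot(s['tool_rot'])
th=np.degrees(np.arctan2(*(p[:2]-C)[::-1]));print(s['t'],'th',th,'r',np.hypot(*(p[:2]-C)),s['contact_force'],s['q'].round(2))
st=float(sys.argv[1])
rows=[]
for k in range(1,13):
    a=np.radians(th-st*k);d=R.inv().apply(np.array([*(C+.07*np.array([np.cos(a),np.sin(a)])),z])-p)/.2
    rows.append(dict(x=round(d[0],3),y=round(d[1],3),z=round(d[2],3),wx=0,wy=0,wz=0))
print(json.dumps(rows))
E
python3 - <<'E'
from h import *
s=monitor.get_obs();p=s['eef_pos'];w=snap('wrist','w4.png')[:,:,::-1].copy();t=snap('side','s4.png')[:,:,::-1].copy()
r=np.radians(20);ux=np.array([np.cos(r),np.sin(r),0]);uy=np.array([-np.sin(r),np.cos(r),0])
c=np.array([.521,.1402,.11])
for n,v in(('wrist',w),('side',t)):
    q=np.array([proj(n,c+.023*(i*ux+j*uy)+[0,0,.02]) for i,j in((1,1),(1,-1),(-1,-1),(-1,1))])
    cv2.polylines(v,[np.round(q*8).astype(np.int32)],True,(0,255,0),1,cv2.LINE_AA,3)
def crop(n,v,s):
    q=proj(n,c).astype(int);x,y=np.clip(q-[400//(2*s),200//s],0,None);x=min(x,640-400//s);y=min(y,400-400//s)
    return cv2.resize(v[y:y+400//s,x:x+400//s],(400,400),interpolation=cv2.INTER_CUBIC)
cv2.imwrite('pics/c4.png',np.hstack([crop('wrist',w,2),crop('side',t,4)]))
E
python3 wind.py 10
```

```text
8.45 th -159.9145005273186 r 0.07062646330885027 [-3.37417394 -1.39787538  3.1899718 ] [ 0.26  0.35 -0.76  2.08  0.33  0.83 -0.34]
[{"x": 0.061, "y": 0.008, "z": 0.0, "wx": 0, "wy": 0, "wz": 0}, {"x": 0.12, "y": 0.024, "z": -0.0, "wx": 0, "wy": 0, "wz": 0}, {"x": 0.175, "y": 0.05, "z": -0.0, "wx": 0, "wy": 0, "wz": 0}, {"x": 0.225, "y": 0.085, "z": -0.001, "wx": 0, "wy": 0, "wz": 0}, {"x": 0.268, "y": 0.128, "z": -0.001, "wx": 0, "wy": 0, "wz": 0}, {"x": 0.303, "y": 0.178, "z": -0.001, "wx": 0, "wy": 0, "wz": 0}, {"x": 0.329, "y": 0.233, "z": -0.001, "wx": 0, "wy": 0, "wz": 0}, {"x": 0.345, "y": 0.292, "z": -0.001, "wx": 0, "wy": 0, "wz": 0}, {"x": 0.351, "y": 0.353, "z": -0.001, "wx": 0, "wy": 0, "wz": 0}, {"x": 0.345, "y": 0.413, "z": -0.001, "wx": 0, "wy": 0, "wz": 0}, {"x": 0.33, "y": 0.472, "z": -0.001, "wx": 0, "wy": 0, "wz": 0}, {"x": 0.304, "y": 0.528, "z": -0.001, "wx": 0, "wy": 0, "wz": 0}]
```

View pics/c4.png

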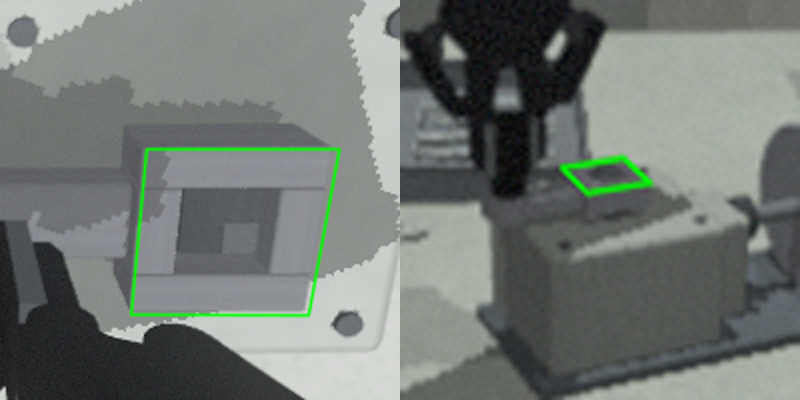

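The tip shows inside the hole, and the head's top matches the seated prediction in both views. The force agrees, with contact at the expected height. I'll wind now.

>>> jog_arm:
  plan:
    - {"x": 0.061, "y": 0.008, "z": 0, "wx": 0, "wy": 0, "wz": 0}
    - {"x": 0.12, "y": 0.024, "z": 0, "wx": 0, "wy": 0, "wz": 0}
    - {"x": 0.175, "y": 0.05, "z": 0, "wx": 0, "wy": 0, "wz": 0}
    - {"x": 0.225, "y": 0.085, "z": 0, "wx": 0, "wy": 0, "wz": 0}
    - {"x": 0.268, "y": 0.128, "z": 0, "wx": 0, "wy": 0, "wz": 0}
    - {"x": 0.303, "y": 0.178, "z": 0, "wx": 0, "wy": 0, "wz": 0}

```text
t: 8.95
eef_pos: [0.466, 0.1865, 0.1423]
tool_rot: [0.0, 0.573, 0.82, -0.001]
contact_force: [-4.7, 0.9, 3.9]
gripper_width: 0.25
```

```bash
python3 wind.py 10
```

```text
8.95 th 139.8585255799775 r 0.07188508131484676 [-4.67861944  0.87680758  3.94716066] [ 0.12  0.41 -0.76  2.01  0.37  0.87 -0.49]
[{"x": 0.017, "y": 0.06, "z": -0.0, "wx": 0, "wy": 0, "wz": 0}, {"x": 0.033, "y": 0.119, "z": -0.0, "wx": 0, "wy": 0, "wz": 0}, {"x": 0.038, "y": 0.18, "z": -0.0, "wx": 0, "wy": 0, "wz": 0}, {"x": 0.032, "y": 0.241, "z": -0.001, "wx": 0, "wy": 0, "wz": 0}, {"x": 0.016, "y": 0.299, "z": -0.001, "wx": 0, "wy": 0, "wz": 0}, {"x": -0.01, "y": 0.355, "z": -0.001, "wx": 0, "wy": 0, "wz": 0}, {"x": -0.045, "y": 0.405, "z": -0.001, "wx": 0, "wy": 0, "wz": 0}, {"x": -0.088, "y": 0.447, "z": -0.001, "wx": 0, "wy": 0, "wz": 0}, {"x": -0.138, "y": 0.482, "z": -0.001, "wx": 0, "wy": 0, "wz": 0}, {"x": -0.194, "y": 0.508, "z": -0.001, "wx": 0, "wy": 0, "wz": 0}, {"x": -0.253, "y": 0.523, "z": -0.0, "wx": 0, "wy": 0, "wz": 0}, {"x": -0.313, "y": 0.528, "z": -0.0, "wx": 0, "wy": 0, "wz": 0}]
```

Going well, with low force. I'll continue.

>>> jog_arm:
  plan:
    - {"x": 0.017, "y": 0.06, "z": 0, "wx": 0, "wy": 0, "wz": 0}
    - {"x": 0.033, "y": 0.119, "z": 0, "wx": 0, "wy": 0, "wz": 0}
    - {"x": 0.038, "y": 0.18, "z": 0, "wx": 0, "wy": 0, "wz": 0}
    - {"x": 0.032, "y": 0.241, "z": 0, "wx": 0, "wy": 0, "wz": 0}
    - {"x": 0.016, "y": 0.299, "z": 0, "wx": 0, "wy": 0, "wz": 0}
    - {"x": -0.01, "y": 0.355, "z": 0, "wx": 0, "wy": 0, "wz": 0}
    - {"x": -0.045, "y": 0.405, "z": 0, "wx": 0, "wy": 0, "wz": 0}
    - {"x": -0.088, "y": 0.447, "z": 0, "wx": 0, "wy": 0, "wz": 0}
    - {"x": -0.138, "y": 0.482, "z": 0, "wx": 0, "wy": 0, "wz": 0}
    - {"x": -0.194, "y": 0.508, "z": 0, "wx": 0, "wy": 0, "wz": 0}
    - {"x": -0.253, "y": 0.523, "z": 0, "wx": 0, "wy": 0, "wz": 0}
    - {"x": -0.313, "y": 0.528, "z": 0, "wx": 0, "wy": 0, "wz": 0}

```text
t: 9.95
eef_pos: [0.5874, 0.1626, 0.1423]
tool_rot: [0.0, 0.573, 0.819, -0.002]
contact_force: [-2.2, 1.5, 4.0]
gripper_width: 0.252
```

```bash
python3 wind.py 10
```

```text
9.95 th 18.639363131288842 r 0.07012796085441318 [-2.18104499  1.46220562  4.01604957] [ 0.13  0.56 -0.69  1.76  0.42  0.98 -0.38]
[{"x": -0.061, "y": -0.007, "z": -0.0, "wx": 0, "wy": 0, "wz": 0}, {"x": -0.119, "y": -0.025, "z": 0.0, "wx": 0, "wy": 0, "wz": 0}, {"x": -0.174, "y": -0.052, "z": 0.0, "wx": 0, "wy": 0, "wz": 0}, {"x": -0.223, "y": -0.088, "z": 0.001, "wx": 0, "wy": 0, "wz": 0}, {"x": -0.265, "y": -0.132, "z": 0.001, "wx": 0, "wy": 0, "wz": 0}, {"x": -0.299, "y": -0.183, "z": 0.001, "wx": 0, "wy": 0, "wz": 0}, {"x": -0.323, "y": -0.239, "z": 0.001, "wx": 0, "wy": 0, "wz": 0}, {"x": -0.337, "y": -0.298, "z": 0.001, "wx": 0, "wy": 0, "wz": 0}, {"x": -0.341, "y": -0.359, "z": 0.001, "wx": 0, "wy": 0, "wz": 0}, {"x": -0.335, "y": -0.42, "z": 0.002, "wx": 0, "wy": 0, "wz": 0}, {"x": -0.317, "y": -0.478, "z": 0.002, "wx": 0, "wy": 0, "wz": 0}, {"x": -0.29, "y": -0.533, "z": 0.002, "wx": 0, "wy": 0, "wz": 0}]
```

>>> jog_arm:
  plan:
    - {"x": -0.061, "y": -0.007, "z": 0, "wx": 0, "wy": 0, "wz": 0}
    - {"x": -0.119, "y": -0.025, "z": 0, "wx": 0, "wy": 0, "wz": 0}
    - {"x": -0.174, "y": -0.052, "z": 0, "wx": 0, "wy": 0, "wz": 0}
    - {"x": -0.223, "y": -0.088, "z": 0.001, "wx": 0, "wy": 0, "wz": 0}
    - {"x": -0.265, "y": -0.132, "z": 0.001, "wx": 0, "wy": 0, "wz": 0}
    - {"x": -0.299, "y": -0.183, "z": 0.001, "wx": 0, "wy": 0, "wz": 0}
    - {"x": -0.323, "y": -0.239, "z": 0.001, "wx": 0, "wy": 0, "wz": 0}
    - {"x": -0.337, "y": -0.298, "z": 0.001, "wx": 0, "wy": 0, "wz": 0}
    - {"x": -0.341, "y": -0.359, "z": 0.001, "wx": 0, "wy": 0, "wz": 0}
    - {"x": -0.335, "y": -0.42, "z": 0.002, "wx": 0, "wy": 0, "wz": 0}
    - {"x": -0.317, "y": -0.478, "z": 0.002, "wx": 0, "wy": 0, "wz": 0}
    - {"x": -0.29, "y": -0.533, "z": 0.002, "wx": 0, "wy": 0, "wz": 0}

```text
t: 10.95
eef_pos: [0.5076, 0.0728, 0.1425]
tool_rot: [0.001, 0.573, 0.82, 0.001]
contact_force: [3.2, 9.4, -3.5]
gripper_width: 0.255
```

```bash
python3 wind.py 10
```

```text
10.95 th -101.23071690376358 r 0.06867419293755282 [ 3.18806637  9.39388881 -3.48474971] [ 0.34  0.42 -0.73  1.99  0.36  0.87 -0.24]
[{"x": 0.03, "y": -0.053, "z": 0.001, "wx": 0, "wy": 0, "wz": 0}, {"x": 0.075, "y": -0.095, "z": 0.001, "wx": 0, "wy": 0, "wz": 0}, {"x": 0.125, "y": -0.129, "z": 0.001, "wx": 0, "wy": 0, "wz": 0}, {"x": 0.181, "y": -0.153, "z": 0.001, "wx": 0, "wy": 0, "wz": 0}, {"x": 0.24, "y": -0.168, "z": 0.0, "wx": 0, "wy": 0, "wz": 0}, {"x": 0.301, "y": -0.171, "z": 0.0, "wx": 0, "wy": 0, "wz": 0}, {"x": 0.362, "y": -0.165, "z": 0.0, "wx": 0, "wy": 0, "wz": 0}, {"x": 0.421, "y": -0.148, "z": 0.001, "wx": 0, "wy": 0, "wz": 0}, {"x": 0.475, "y": -0.121, "z": 0.001, "wx": 0, "wy": 0, "wz": 0}, {"x": 0.524, "y": -0.084, "z": 0.001, "wx": 0, "wy": 0, "wz": 0}, {"x": 0.567, "y": -0.04, "z": 0.001, "wx": 0, "wy": 0, "wz": 0}, {"x": 0.6, "y": 0.01, "z": 0.001, "wx": 0, "wy": 0, "wz": 0}]
```

```bash
sed -i 's/\[.521,.1402\])/[.5198,.1418])/' wind.py; python3 wind.py 10 .142
```

```text
10.95 th -100.01260545091606 r 0.0700256669347112 [ 3.18806637  9.39388881 -3.48474971] [ 0.34  0.42 -0.73  1.99  0.36  0.87 -0.24]
[{"x": 0.035, "y": -0.05, "z": 0.002, "wx": 0, "wy": 0, "wz": 0}, {"x": 0.078, "y": -0.093, "z": 0.002, "wx": 0, "wy": 0, "wz": 0}, {"x": 0.128, "y": -0.128, "z": 0.002, "wx": 0, "wy": 0, "wz": 0}, {"x": 0.184, "y": -0.154, "z": 0.002, "wx": 0, "wy": 0, "wz": 0}, {"x": 0.243, "y": -0.169, "z": 0.002, "wx": 0, "wy": 0, "wz": 0}, {"x": 0.304, "y": -0.174, "z": 0.002, "wx": 0, "wy": 0, "wz": 0}, {"x": 0.364, "y": -0.169, "z": 0.002, "wx": 0, "wy": 0, "wz": 0}, {"x": 0.423, "y": -0.153, "z": 0.002, "wx": 0, "wy": 0, "wz": 0}, {"x": 0.478, "y": -0.127, "z": 0.002, "wx": 0, "wy": 0, "wz": 0}, {"x": 0.528, "y": -0.092, "z": 0.002, "wx": 0, "wy": 0, "wz": 0}, {"x": 0.571, "y": -0.049, "z": 0.002, "wx": 0, "wy": 0, "wz": 0}, {"x": 0.606, "y": 0.001, "z": 0.002, "wx": 0, "wy": 0, "wz": 0}]
```

>>> jog_arm:
  plan:
    - {"x": 0.035, "y": -0.05, "z": 0.002, "wx": 0, "wy": 0, "wz": 0}
    - {"x": 0.078, "y": -0.093, "z": 0.002, "wx": 0, "wy": 0, "wz": 0}
    - {"x": 0.128, "y": -0.128, "z": 0.002, "wx": 0, "wy": 0, "wz": 0}
    - {"x": 0.184, "y": -0.154, "z": 0.002, "wx": 0, "wy": 0, "wz": 0}
    - {"x": 0.243, "y": -0.169, "z": 0.002, "wx": 0, "wy": 0, "wz": 0}
    - {"x": 0.304, "y": -0.174, "z": 0.002, "wx": 0, "wy": 0, "wz": 0}
    - {"x": 0.364, "y": -0.169, "z": 0.002, "wx": 0, "wy": 0, "wz": 0}
    - {"x": 0.423, "y": -0.153, "z": 0.002, "wx": 0, "wy": 0, "wz": 0}
    - {"x": 0.478, "y": -0.127, "z": 0.002, "wx": 0, "wy": 0, "wz": 0}
    - {"x": 0.528, "y": -0.092, "z": 0.002, "wx": 0, "wy": 0, "wz": 0}
    - {"x": 0.571, "y": -0.049, "z": 0.002, "wx": 0, "wy": 0, "wz": 0}
    - {"x": 0.606, "y": 0.001, "z": 0.002, "wx": 0, "wy": 0, "wz": 0}

```text
t: 11.95
eef_pos: [0.4657, 0.1867, 0.142]
tool_rot: [0.001, 0.573, 0.82, 0.0]
contact_force: [-2.5, -1.5, 5.0]
gripper_width: 0.252
```

```bash
python3 wind.py 10 .142
```

```text
11.95 th 140.35371467763156 r 0.07029746915705348 [-2.47503545 -1.53920224  5.03197955] [ 0.13  0.41 -0.77  2.01  0.37  0.86 -0.5 ]
[{"x": 0.025, "y": 0.056, "z": 0.0, "wx": 0, "wy": 0, "wz": 0}, {"x": 0.041, "y": 0.115, "z": 0.0, "wx": 0, "wy": 0, "wz": 0}, {"x": 0.046, "y": 0.176, "z": 0.0, "wx": 0, "wy": 0, "wz": 0}, {"x": 0.041, "y": 0.236, "z": 0.0, "wx": 0, "wy": 0, "wz": 0}, {"x": 0.026, "y": 0.295, "z": 0.001, "wx": 0, "wy": 0, "wz": 0}, {"x": 0.0, "y": 0.351, "z": 0.001, "wx": 0, "wy": 0, "wz": 0}, {"x": -0.034, "y": 0.401, "z": 0.001, "wx": 0, "wy": 0, "wz": 0}, {"x": -0.077, "y": 0.444, "z": 0.001, "wx": 0, "wy": 0, "wz": 0}, {"x": -0.127, "y": 0.479, "z": 0.001, "wx": 0, "wy": 0, "wz": 0}, {"x": -0.182, "y": 0.505, "z": 0.001, "wx": 0, "wy": 0, "wz": 0}, {"x": -0.241, "y": 0.522, "z": 0.001, "wx": 0, "wy": 0, "wz": 0}, {"x": -0.302, "y": 0.527, "z": 0.001, "wx": 0, "wy": 0, "wz": 0}]
```

Forces are lower with the corrected centre. 420° wound so far.

>>> jog_arm:
  plan:
    - {"x": 0.025, "y": 0.056, "z": 0, "wx": 0, "wy": 0, "wz": 0}
    - {"x": 0.041, "y": 0.115, "z": 0, "wx": 0, "wy": 0, "wz": 0}
    - {"x": 0.046, "y": 0.176, "z": 0, "wx": 0, "wy": 0, "wz": 0}
    - {"x": 0.041, "y": 0.236, "z": 0, "wx": 0, "wy": 0, "wz": 0}
    - {"x": 0.026, "y": 0.295, "z": 0.001, "wx": 0, "wy": 0, "wz": 0}
    - {"x": 0, "y": 0.351, "z": 0.001, "wx": 0, "wy": 0, "wz": 0}
    - {"x": -0.034, "y": 0.401, "z": 0.001, "wx": 0, "wy": 0, "wz": 0}
    - {"x": -0.077, "y": 0.444, "z": 0.001, "wx": 0, "wy": 0, "wz": 0}
    - {"x": -0.127, "y": 0.479, "z": 0.001, "wx": 0, "wy": 0, "wz": 0}
    - {"x": -0.182, "y": 0.505, "z": 0.001, "wx": 0, "wy": 0, "wz": 0}
    - {"x": -0.241, "y": 0.522, "z": 0.001, "wx": 0, "wy": 0, "wz": 0}
    - {"x": -0.302, "y": 0.527, "z": 0.001, "wx": 0, "wy": 0, "wz": 0}

```text
t: 12.95
eef_pos: [0.5863, 0.1666, 0.1421]
tool_rot: [0.0, 0.573, 0.82, 0.0]
contact_force: [-3.5, 1.1, 4.9]
gripper_width: 0.258
```

```bash
python3 wind.py 10 .142
```

```text
12.95 th 20.48205597469427 r 0.07094782258988525 [-3.47815465  1.14214851  4.94681722] [ 0.14  0.56 -0.71  1.76  0.43  0.97 -0.39]
[{"x": -0.061, "y": -0.01, "z": 0.001, "wx": 0, "wy": 0, "wz": 0}, {"x": -0.12, "y": -0.025, "z": 0.001, "wx": 0, "wy": 0, "wz": 0}, {"x": -0.175, "y": -0.05, "z": 0.001, "wx": 0, "wy": 0, "wz": 0}, {"x": -0.226, "y": -0.085, "z": 0.001, "wx": 0, "wy": 0, "wz": 0}, {"x": -0.269, "y": -0.128, "z": 0.001, "wx": 0, "wy": 0, "wz": 0}, {"x": -0.304, "y": -0.178, "z": 0.001, "wx": 0, "wy": 0, "wz": 0}, {"x": -0.33, "y": -0.233, "z": 0.001, "wx": 0, "wy": 0, "wz": 0}, {"x": -0.347, "y": -0.292, "z": 0.001, "wx": 0, "wy": 0, "wz": 0}, {"x": -0.352, "y": -0.352, "z": 0.0, "wx": 0, "wy": 0, "wz": 0}, {"x": -0.347, "y": -0.413, "z": 0.0, "wx": 0, "wy": 0, "wz": 0}, {"x": -0.332, "y": -0.472, "z": 0.0, "wx": 0, "wy": 0, "wz": 0}, {"x": -0.307, "y": -0.528, "z": 0.0, "wx": 0, "wy": 0, "wz": 0}]
```

>>> jog_arm:
  plan:
    - {"x": -0.061, "y": -0.01, "z": 0, "wx": 0, "wy": 0, "wz": 0}
    - {"x": -0.12, "y": -0.025, "z": 0.001, "wx": 0, "wy": 0, "wz": 0}
    - {"x": -0.175, "y": -0.05, "z": 0.001, "wx": 0, "wy": 0, "wz": 0}
    - {"x": -0.226, "y": -0.085, "z": 0.001, "wx": 0, "wy": 0, "wz": 0}
    - {"x": -0.269, "y": -0.128, "z": 0.001, "wx": 0, "wy": 0, "wz": 0}
    - {"x": -0.304, "y": -0.178, "z": 0.001, "wx": 0, "wy": 0, "wz": 0}
    - {"x": -0.33, "y": -0.233, "z": 0.001, "wx": 0, "wy": 0, "wz": 0}
    - {"x": -0.347, "y": -0.292, "z": 0.001, "wx": 0, "wy": 0, "wz": 0}
    - {"x": -0.352, "y": -0.352, "z": 0, "wx": 0, "wy": 0, "wz": 0}
    - {"x": -0.347, "y": -0.413, "z": 0, "wx": 0, "wy": 0, "wz": 0}
    - {"x": -0.332, "y": -0.472, "z": 0, "wx": 0, "wy": 0, "wz": 0}
    - {"x": -0.307, "y": -0.528, "z": 0, "wx": 0, "wy": 0, "wz": 0}

```text
t: 13.95
eef_pos: [0.5082, 0.0728, 0.1422]
tool_rot: [0.001, 0.573, 0.82, 0.001]
contact_force: [3.0, 5.7, -1.1]
gripper_width: 0.252
```

```bash
python3 wind.py 10 .1422
```

```text
13.95 th -99.54738655466245 r 0.06998339579627601 [ 2.95425211  5.74690488 -1.1206991 ] [ 0.35  0.42 -0.75  1.99  0.37  0.87 -0.25]
[{"x": 0.035, "y": -0.05, "z": -0.0, "wx": 0, "wy": 0, "wz": 0}, {"x": 0.077, "y": -0.094, "z": -0.0, "wx": 0, "wy": 0, "wz": 0}, {"x": 0.127, "y": -0.129, "z": -0.001, "wx": 0, "wy": 0, "wz": 0}, {"x": 0.182, "y": -0.155, "z": -0.001, "wx": 0, "wy": 0, "wz": 0}, {"x": 0.241, "y": -0.171, "z": -0.001, "wx": 0, "wy": 0, "wz": 0}, {"x": 0.302, "y": -0.177, "z": -0.001, "wx": 0, "wy": 0, "wz": 0}, {"x": 0.363, "y": -0.172, "z": -0.001, "wx": 0, "wy": 0, "wz": 0}, {"x": 0.422, "y": -0.157, "z": -0.001, "wx": 0, "wy": 0, "wz": 0}, {"x": 0.477, "y": -0.131, "z": -0.001, "wx": 0, "wy": 0, "wz": 0}, {"x": 0.527, "y": -0.097, "z": -0.001, "wx": 0, "wy": 0, "wz": 0}, {"x": 0.571, "y": -0.054, "z": -0.0, "wx": 0, "wy": 0, "wz": 0}, {"x": 0.606, "y": -0.004, "z": -0.0, "wx": 0, "wy": 0, "wz": 0}]
```

>>> jog_arm:
  plan:
    - {"x": 0.035, "y": -0.05, "z": 0, "wx": 0, "wy": 0, "wz": 0}
    - {"x": 0.077, "y": -0.094, "z": 0, "wx": 0, "wy": 0, "wz": 0}
    - {"x": 0.127, "y": -0.129, "z": 0, "wx": 0, "wy": 0, "wz": 0}
    - {"x": 0.182, "y": -0.155, "z": 0, "wx": 0, "wy": 0, "wz": 0}
    - {"x": 0.241, "y": -0.171, "z": 0, "wx": 0, "wy": 0, "wz": 0}
    - {"x": 0.302, "y": -0.177, "z": 0, "wx": 0, "wy": 0, "wz": 0}
    - {"x": 0.363, "y": -0.172, "z": 0, "wx": 0, "wy": 0, "wz": 0}
    - {"x": 0.4, "y": -0.163, "z": 0, "wx": 0, "wy": 0, "wz": 0}
    - {"x": 0.42, "y": -0.157, "z": 0, "wx": 0, "wy": 0, "wz": 0}
    - {"x": 0.422, "y": -0.157, "z": 0, "wx": 0, "wy": 0, "wz": 0}
    - {"x": 0.422, "y": -0.157, "z": 0, "wx": 0, "wy": 0, "wz": 0}
    - {"x": 0.422, "y": -0.157, "z": 0, "wx": 0, "wy": 0, "wz": 0}

```text
t: 14.95
eef_pos: [0.4499, 0.1411, 0.1421]
tool_rot: [0.001, 0.573, 0.819, 0.002]
contact_force: [2.2, -0.3, 2.8]
gripper_width: 0.253
```

>>> jog_arm:
  plan:
    - {"x": 0, "y": 0, "z": 0, "wx": 0, "wy": 0, "wz": 0}
    - {"x": 0, "y": 0, "z": 0, "wx": 0, "wy": 0, "wz": 0}
    - {"x": 0, "y": 0, "z": 0, "wx": 0, "wy": 0, "wz": 0}
    - {"x": 0, "y": 0, "z": 0, "wx": 0, "wy": 0, "wz": 0}
    - {"x": 0, "y": 0, "z": 0, "wx": 0, "wy": 0, "wz": 0}
    - {"x": 0, "y": 0, "z": 0, "wx": 0, "wy": 0, "wz": 0}
    - {"x": 0, "y": 0, "z": 0, "wx": 0, "wy": 0, "wz": 0}
    - {"x": 0, "y": 0, "z": 0, "wx": 0, "wy": 0, "wz": 0}
    - {"x": 0, "y": 0, "z": 0, "wx": 0, "wy": 0, "wz": 0}
  hand: 1

```text
t: 15.7
eef_pos: [0.4499, 0.1411, 0.1421]
tool_rot: [0.001, 0.573, 0.819, 0.002]
contact_force: [0.1, 0.1, 1.1]
gripper_width: 0.996
```

>>> jog_arm:
  plan:
    - {"x": 0, "y": 0, "z": -0.05, "wx": 0, "wy": 0, "wz": 0}
    - {"x": 0, "y": 0, "z": -0.12, "wx": 0, "wy": 0, "wz": 0}
    - {"x": 0, "y": 0, "z": -0.22, "wx": 0, "wy": 0, "wz": 0}
    - {"x": 0, "y": 0, "z": -0.34, "wx": 0, "wy": 0, "wz": 0}
    - {"x": 0, "y": 0, "z": -0.46, "wx": 0, "wy": 0, "wz": 0}
    - {"x": 0, "y": 0, "z": -0.55, "wx": 0, "wy": 0, "wz": 0}
    - {"x": 0, "y": 0, "z": -0.6, "wx": 0, "wy": 0, "wz": 0}
    - {"x": 0, "y": 0, "z": -0.6, "wx": 0, "wy": 0, "wz": 0}

```text
t: 16.37
eef_pos: [0.4506, 0.1416, 0.2646]
tool_rot: [0.003, 0.573, 0.819, 0.003]
contact_force: [0.5, 0.6, 0.3]
gripper_width: 0.998
```

```bash
python3 - <<'E'
from h import *
s=monitor.get_obs();print(s['t'],s['eef_pos'],s['contact_force'],s['gripper_width'])
w=snap('wrist','w5.png')[:,:,::-1].copy()
t=snap('side','s5.png')[:,:,::-1].copy()
C=np.array([.5198,.1418,.11])
# predicted seated crank, knob direction 180.5 deg
r=np.radians(.5);ux=np.array([np.cos(r),np.sin(r),0]);uy=np.array([-np.sin(r),np.cos(r),0])
for n,v in(('wrist',w),('side',t)):
    q=np.array([proj(n,C+.023*(i*ux+j*uy)+[0,0,.02]) for i,j in((1,1),(1,-1),(-1,-1),(-1,1))])
    cv2.polylines(v,[np.round(q*8).astype(np.int32)],True,(0,255,0),1,cv2.LINE_AA,3)
q=proj('side',C).astype(int)
b=cv2.resize(t[q[1]-50:q[1]+50,q[0]-50:q[0]+50],(300,300),interpolation=cv2.INTER_CUBIC)
o=np.zeros((400,800,3),np.uint8);o[:,:500]=w[:,70:570];o[:300,500:]=b
cv2.imwrite('pics/c5.png',o)
E
```

```text
16.3667 [0.45059529 0.14163669 0.26455138] [0.45145985 0.63648788 0.30822518] 0.9976904110550905
```

View pics/c5.png

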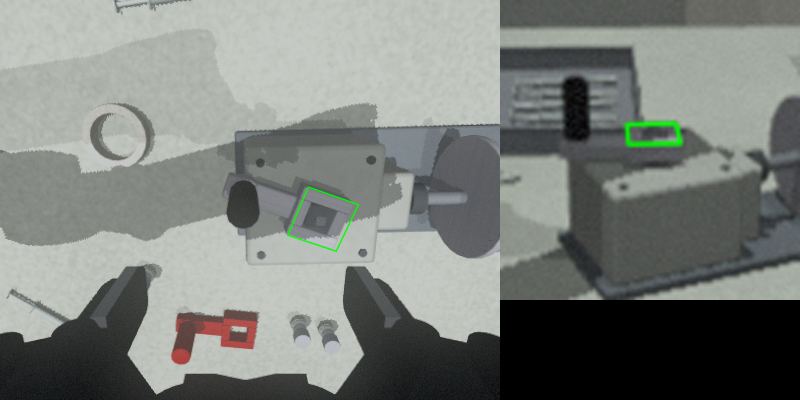

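```bash
python3 -c "
from h import *
print(bot.hand_in())"
```

```text
the job is handed in; nothing more can be done
None
```

I put the square-headed aluminium crank on the shaft, wound it about two turns clockwise, let go and handed the job in at about 16.4 s. `hand_in` reports no verdict, so I don't know the official result.

- **Seating:** the crank touched the collar at the expected height. The wrist and side views both matched my prediction of a fully seated crank.
- **Winding:** I led the knob about 740° clockwise. Allowing for the play, that puts the shaft at about 12.5–12.9 rad, within the 11.85–13.7 rad band. This figure comes from the knob's path, because I could not read the shaft angle directly.
- **Forces:** readings at the ends of the moves stayed under about 11 N. The push of up to 9 N partway through the first turn showed that my shaft centre was about 2 mm off. I corrected it, and later readings were lower.
- **Last check:** after the release and lift, the pictures showed the crank still seated and level, matching the predicted outline. The gripper stood open about 12 cm above the grasp height, touching nothing.

No check failed.

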